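Draw the mounting rail out from under a stack of tape rolls

TASK

I need the slotted mounting rail that lies under the stack of three wide tape rolls. Stand the capacitor that is parked on the rail's free end upright on the bare bench out of the way, then draw the rail straight out between the two posts of the bench stop, so that the stack settles onto the bench behind the posts, still one neat pile; do not lift the stack or take it apart. Then lay the rail flat inside the shallow tray.

Things in the scene. Friction and masses are not known exactly. Their poses are not given: they have to be found in the camera images.
- rail: slotted metal mounting rail, 36 mm wide (own x), 150 mm long (own y), 8 mm high, 60 g. Origin: centre of its underside. It starts flat on the bench, along the stop's x axis (within 0.04 rad), between the stop's posts: its +y end is free, about 82 mm sticking out on the robot's side; the other 68 mm lie under the stack. (The cabinet and its open door at the left stand 0.62 m high.)
- bench_stop: two fixed grey steel posts, each 18 mm wide, 6 mm thick, 48 mm high, 46 mm apart, with feet 4 mm high reaching to x = -37 mm. Origin: on the bench, mid-gap, in the plane of the posts' rear faces, which hold the stack back (slick plastic). Own x points away from the robot, from posts to stack (the rail is drawn towards -x); own y runs from post to post.
- lower_roll: bottom one of three alike rolls of tan masking tape in a pile: ring 90 mm in diameter, 24 mm high, 70 g. Origin: centre of its underside, at the start on the rail 8 mm above the bench, about 43 mm behind the posts' rear plane and almost touching the posts. As the rail is drawn the posts hold it back; its far side sinks first (lean under 0.2 rad), then it lies flat.
- middle_roll: the second roll, same size, lying on the lower one: underside 32 mm above the bench at the start, 24 mm when the rail is out. Origin: centre of its underside.
- top_roll: the third roll, same size, lying on the middle one: underside 56 mm above the bench at the start (top of the pile 80 mm), 48 mm when the rail is out. Origin: centre of its underside.
- can: the larger capacitor: upright cylinder, 37 mm diameter, 52 mm high, 60 g, standing on the rail's free end about 60 mm in front of the posts' rear plane, underside 8 mm above the bench. Origin: centre of its underside. The bench within 35 mm of x = 0.41, y = -0.13 (left of the vise) is bare and out of the way. (A smaller capacitor beside the stack is a bystander.)
- tray: shallow aluminium tray fixed to the bench at the robot's right, past the vise (90 mm high): outside 116 mm (own x) x 200 mm (own y), walls 3 mm thick, rim 18.5 mm high, floor 3 mm thick. Origin: on the bench under the tray's centre. The rail fits in it with its length along the tray's y.
Mind the look-alikes: they are no part of the job. What is shaped like the middle_roll but red is not meant.

How it is judged:
On the way, in this order (a step that is already met when the one before it is completed fails the run):
1. the capacitor stands upright on the bench, off the rail, and is let go (height (world z) of can below 0.004 m and angle between can's own z axis and vertical below 0.1 rad and linear speed of can below 0.03 m/s and contact force between can and the fingers below 0.1 N), for 0.2 s.
2. the rail is drawn out clear of the stack and posts, and the stack has settled behind them, still stacked (x of rail in the frame of bench_stop below -0.078 m and height (world z) of lower_roll below 0.004 m and angle between each of lower_roll, middle_roll, top_roll's own z axis and vertical below 0.08 rad and x of lower_roll in the frame of bench_stop between 0.025 and 0.075 m and y of lower_roll in the frame of bench_stop between -0.03 and 0.03 m and height (world z) of middle_roll between 0.02 and 0.028 m and horizontal distance between middle_roll and lower_roll below 0.02 m and height (world z) of top_roll between 0.044 and 0.052 m and horizontal distance between top_roll and middle_roll below 0.02 m), for 0.2 s.
At the end, for the whole second after the job is handed in: Rail released, flat (0.06 rad) on the tray floor inside its walls. Lower roll flat on the bench 25-75 mm behind the posts' rear plane, within 30 mm of mid-gap; the middle roll flat on it and the top roll on that, each within 20 mm; all at rest. Larger capacitor upright on the bench, released (all of step 1 and height (world z) of lower_roll below 0.004 m and angle between each of lower_roll, middle_roll, top_roll's own z axis and vertical below 0.08 rad and x of lower_roll in the frame of bench_stop between 0.025 and 0.075 m and y of lower_roll in the frame of bench_stop between -0.03 and 0.03 m and height (world z) of middle_roll between 0.02 and 0.028 m and horizontal distance between middle_roll and lower_roll below 0.02 m and height (world z) of top_roll between 0.044 and 0.052 m and horizontal distance between top_roll and middle_roll below 0.02 m and height (world z) of rail below 0.007 m and angle between rail's own z axis and vertical below 0.06 rad and x of rail in the frame of tray between -0.045 and 0.045 m and y of rail in the frame of tray between -0.04 and 0.04 m and contact force between rail and the fingers below 0.1 N and linear speed of each of rail, lower_roll, middle_roll, top_roll below 0.03 m/s); the robot touches nothing.
It fails at once if the capacitor is knocked over (angle between can's own z axis and vertical above 0.7 rad).
It fails at once if the stack is toppled (angle between any of lower_roll, middle_roll, top_roll's own z axis and vertical above 0.6 rad).
It fails at once if the stack is lifted or taken apart (height (world z) of lower_roll above 0.023 m or height (world z) of middle_roll above 0.047 m or height (world z) of top_roll above 0.071 m).
It also fails if it takes over 64 s, if anything falls off the work surface, if the arm or the gripper's body presses on something with over 40 N, if the wrist force passes 120 N, or if a joint passes its speed limit or range.

ROBOT

A 7-joint arm with a two-finger parallel gripper is mounted at the origin on a cart in front of the work surface, level with it; the furniture and walls round the work are solid. World frame = base frame: x ahead of the robot, y to its left, z up, the work surface at z = 0. Lengths are in m, angles in rad, forces in N, time in s.
With the tool pointing down it reaches from about 0.4 to 0.85 m from the base axis. Payload 10.4 kg.
Tool frame: the origin (TCP) lies at the very end of the fingers, on their centre line; the grasp point (between the pads) lies tcp_to_grasp behind it (tcp_to_grasp is the distance from the TCP to the grasp point, in m); z points along the fingers, y is the line along which they close (so a half turn about z gives the same grasp; the last joint's range is limited). The gripper opens to 87 mm and grips with 3 to 60 N. Pads are 19 mm wide; open, the fingers measure 117 mm over their backs; the gripper's body (75 mm by 190 mm) begins 51 mm behind the grasp point.
Start: joints at [1.231, 0.332, -0.065, 1.46, 0.022, 1.35, -0.088], TCP at [0.195, -0.594, 0.223] pointing down, gripper open.
Joint ranges: [-2.6, 2.6], [-0.5, 2.12], [-1.47, 1.34], [0.16, 2.42], [-1.27, 4.41], [0.06, 2.06], [-2.6, 2.6]. Speed limits (rad/s): [2.22, 2.22, 2.79, 2.79, 3.14, 3.14, 3.14].

INTERFACE

Orientations are given as a rotation vector (axis times angle).
In Python, from rig import * gives the robot as it stands.
- The arm moves only by the tool carry_out, never from a script. Its argument "steps" is one flat list of numbers, 7 for each row, row after row: the shift along the world's x, y, z in mm, then the turn, a rotation vector about the world's x, y, z in degrees, then the finger opening in mm, from 0 to 87. In form: [x, y, z, ax, ay, az, gripper, x, y, z, ax, ay, az, gripper, ...]. A call has 1 to 10 rows; each row is the pose to reach, as a shift and turn from the pose commanded when the call began; what a row does not reach only later rows make up. A row lasts 1/10 s, in which the tool goes at most 50 mm and 8.59 degrees, less where a joint would pass 70% of its speed; a pose out of reach is approached as far as the arm can. A call with a gripper value outside its range is refused whole. The fingers move at their own pace and stop on an object; "grip_force" is the grip in N (left out, the last holds). Time passes only in rows, so rows that repeat a pose let the fingers close. It gives the time, the measured TCP pose, the force, the opening and the grip force at its end, in the units of the state.
- get_state(): the state, without advancing time (a new reading comes with each control period).
- capture(name): name is "side" or "top" or "wrist"; returns a dict with "image" (480x640x3 uint8, red, green, blue), "mtx" (3x3 intrinsics, pixels), "R" (3x3) and "t" (3): a world point X has camera coordinates R X + t; the wrist camera has in their place "T_tool_cam" (4x4, takes a point from camera to tool coordinates, whose origin is the TCP and whose axes are the flange's). Camera axes: x right, y down, z forward; pixel columns grow to the right and rows downward; lengths in m; the calibration is good to about 2 mm. A picture is of the moment at which its call begins: read the wrist's pose just before it. There is no depth.
- hand_in(): hands the job in; it is judged then, once.
Trained networks look in a picture, given as the dict that the camera call returned (one of the last four; its "shot" number tells which), for a name from the list of things; names that differ only in an ending like _2 or _b are one class to them, and where a whole thing is asked for, a point or a joint stands for the part that bears it (a point fixed in the world has none). Each returns a list of dicts, best first, with "confidence" (0 to 1); they miss things now and then, are a little off and sometimes report something else, mostly with a low value. They report only what shows in the picture. A call takes as long as a camera call. They do not tell look-alikes from the thing itself.
- look_for(label, picture): "extent" ([left, top, right, bottom] as shares, 0 to 1, of the picture: columns of its width, rows of its height, round what is visible of it).
The state is a dict: "time_s": time; "joint_pos": joint angles; "qvel": joint speeds; "tau": joint torques, N m; "ee_pos": TCP position; "ee_rot": TCP orientation; "ft_force": force on the tool from outside, world axes, zero at the start; "ft_torque": the same for the moment, N m; "width": opening from 0.0 (shut) to 1.0 (fully open); "gripper_force": force on a finger pad.
Only numpy, scipy, OpenCV 4.12 (cv2) and the standard library are available. Lean on these libraries where they do the work, as an engineer would, in place of code of your own. Each camera call takes 0.05 s, during which the arm holds its last target. There are 200 camera calls.

## Working session

There is one attempt and no reset: what is moved stays moved. The work goes in short steps, Python scripts to look and compute and a tool call to move; the robot and the scene stay as the last step left them, time stands still between calls to the robot, and variables do not carry over. Pictures are saved under pics/ and viewed, at most 10 in all, crops included, and the job is handed in when it is done.

Besides the shell and the picture viewer there is one more tool, called after "Call:" as name(argument=value, ...), one argument or row to a line, values as JSON. carry_out: Moves the arm, as the interface text tells. Its arguments: {"type":"object","properties":{"steps":{"type":"array"},"grip_force":{"type":"number"}},"required":["steps"]}

```bash
mkdir -p pics; ls
cat > h.py <<'E'
from rig import *
import numpy as np, cv2
def ray(c,u,v):
    d=np.linalg.inv(c["mtx"])@np.array([u,v,1.0]); R=np.array(c["R"]);t=np.array(c["t"])
    return -R.T@t, R.T@d
def onz(c,u,v,z):
    o,d=ray(c,u,v); return o+d*(z-o[2])/d[2]
def proj(c,X):
    p=np.array(c["mtx"])@(np.array(c["R"])@np.array(X)+np.array(c["t"])); return p[:2]/p[2]
def wristcam(s,c):
    R=cv2.Rodrigues(np.array(s["ee_rot"]))[0]; T=np.eye(4);T[:3,:3]=R;T[:3,3]=s["ee_pos"]
    M=np.linalg.inv(T@np.array(c["T_tool_cam"])); c["R"]=M[:3,:3]; c["t"]=M[:3,3]
def box(l,c):
    return [(round(d["confidence"],2),np.round(np.array(d["extent"])*[640,480,640,480],0).tolist()) for d in look_for(l,c)[:3]]
E
python3 - <<'E'
from h import *
s=get_state();print({k:np.round(v,3).tolist() for k,v in s.items()})
cs={}
for n in("top","side"):
    c=capture(n);cv2.imwrite(f"pics/{n}.png",c["image"][:,:,::-1])
    print(n,-np.array(c["R"]).T@c["t"])
    for l in("rail","bench_stop","lower_roll","top_roll","can","tray"): 
        b=box(l,c);print(l,b)
        if b: 
            e=b[0][1]; print("   ",[np.round(onz(c,(e[0]+e[2])/2,(e[1]+e[3])/2,z),3)[:2].tolist() for z in(0.008,0.06,0.08)])
E
```

```text
pics
{'time_s': 0.0, 'joint_pos': [1.231, 0.333, -0.065, 1.461, 0.022, 1.35, -0.088], 'qvel': [-0.001, 0.001, -0.001, 0.0, 0.0, -0.001, -0.0], 'tau': [-0.0, -62.326, 0.025, -38.99, -0.061, 0.04, 0.0], 'ee_pos': [0.195, -0.594, 0.222], 'ee_rot': [-3.101, -0.495, 0.0], 'ft_force': [0.199, -0.402, 0.522], 'ft_torque': [0.013, -0.044, -0.007], 'gripper_force': 0.0, 'width': 0.998}
top [ 0.52606069 -0.06370288  1.30739354]
rail [(0.45, [287.0, 219.0, 300.0, 228.0]), (0.37, [279.0, 242.0, 313.0, 259.0])]
    [[0.647, 0.017], [0.642, 0.014], [0.64, 0.013]]
bench_stop [(0.51, [277.0, 241.0, 310.0, 260.0])]
    [[0.579, 0.018], [0.577, 0.015], [0.576, 0.014]]
lower_roll [(0.45, [291.0, 208.0, 301.0, 210.0])]
    [[0.684, 0.011], [0.678, 0.008], [0.675, 0.007]]
top_roll [(0.88, [276.0, 206.0, 311.0, 243.0])]
    [[0.645, 0.017], [0.64, 0.014], [0.638, 0.013]]
can [(0.54, [290.0, 256.0, 303.0, 275.0])]
    [[0.541, 0.011], [0.54, 0.008], [0.54, 0.007]]
tray [(0.96, [432.0, 234.0, 521.0, 296.0])]
    [[0.536, -0.442], [0.535, -0.427], [0.535, -0.421]]
side [0.05028166 0.39548987 0.91341347]
rail [(0.58, [276.0, 261.0, 320.0, 305.0])]
    [[0.577, 0.001], [0.547, 0.024], [0.535, 0.033]]
bench_stop [(0.64, [278.0, 261.0, 311.0, 301.0]), (0.18, [394.0, 170.0, 483.0, 231.0])]
    [[0.587, 0.004], [0.556, 0.026], [0.544, 0.035]]
lower_roll [(0.97, [259.0, 249.0, 297.0, 284.0])]
    [[0.645, 0.006], [0.611, 0.029], [0.598, 0.037]]
top_roll [(0.87, [260.0, 236.0, 291.0, 274.0])]
    [[0.676, -0.011], [0.64, 0.013], [0.626, 0.022]]
can [(0.92, [297.0, 276.0, 315.0, 301.0])]
    [[0.554, -0.002], [0.525, 0.02], [0.514, 0.029]]
tray [(0.86, [394.0, 171.0, 484.0, 232.0])]
    [[0.536, -0.444], [0.508, -0.396], [0.497, -0.377]]
```

View pics/top.png

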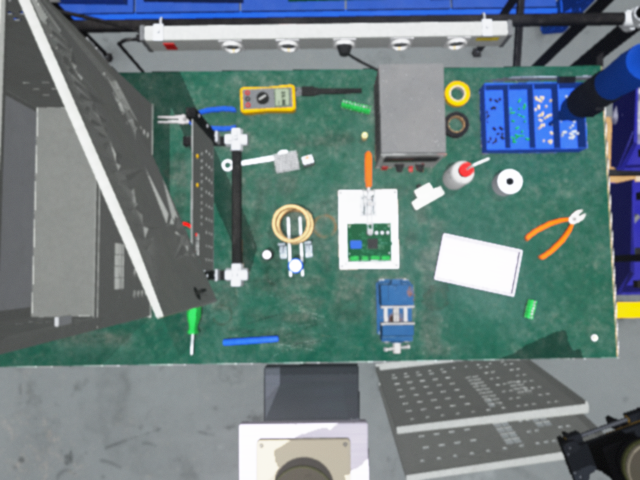

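View pics/side.png

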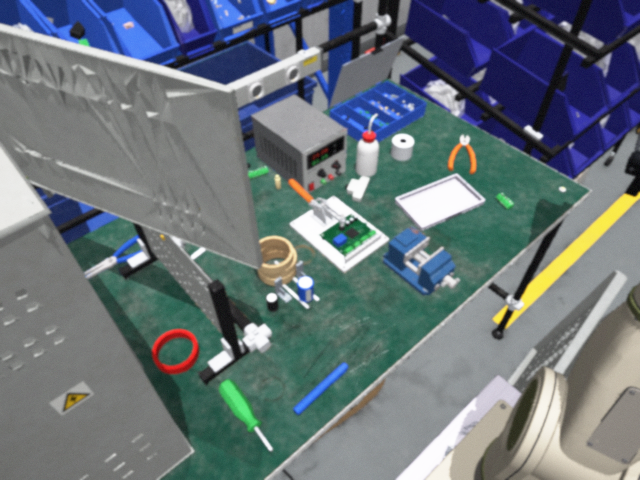

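The top view shows the stack at (293,223), the can on the rail at about (296,266), the vise at (397,315), the tray at (478,265), and the cabinet door at the left. The side view shows the same layout, with the red ring a look-alike at (175,350). Next I'll work out how much room there is at the door, then go above the can.

Run:
```python
from h import *
c=capture("top")
for n,u,v,z in [("doortip",160,315,.62),("doorback",60,90,.62),("panel",212,150,.3),("rackbar",237,200,.1),("rackfoot",237,273,.0),("vise",397,315,.09),("viseL",379,315,.09),("visetop",397,280,.09),("can",296,266,.06),("trayc",478,265,.0185),("traycorner",444,235,.0185),("t2",522,248,.0185),("t3",514,296,.0185),("t4",435,281,.0185)]:
    print(n,np.round(onz(c,u,v,z)[:2],3))
im=c["image"][170:330,230:390]; cv2.imwrite("pics/crop1.png",cv2.resize(im[:,:,::-1],(640,640),interpolation=cv2.INTER_CUBIC)[:600])
```

```text
doortip [0.471 0.157]
doorback [0.778 0.296]
panel [0.769 0.159]
rackbar [0.696 0.144]
rackfoot [0.524 0.162]
vise [ 0.421 -0.228]
viseL [ 0.422 -0.186]
visetop [ 0.503 -0.23 ]
can [0.539 0.009]
trayc [ 0.535 -0.443]
traycorner [ 0.612 -0.36 ]
t2 [ 0.576 -0.555]
t3 [ 0.457 -0.53 ]
t4 [ 0.497 -0.334]
```

Call:
carry_out(
  steps=[10, 45, 20, 0, 0, 0, 80, 30, 90, 60, 0, 0, 0, 80, 60, 140, 80, 0, 0, 0, 80, 90, 190, 80, 0, 0, 0, 80, 120, 240, 80, 0, 0, 0, 80, 145, 290, 80, 0, 0, 0, 80, 170, 330, 80, 0, 0, 0, 80, 190, 370, 80, 0, 0, 0, 80, 200, 410, 80, 0, 0, 0, 80, 210, 450, 80, 0, 0, 0, 80],
)

```text
time_s: 1.75
ee_pos: [0.3998, -0.1601, 0.3027]
ee_rot: [3.102, 0.496, 0.001]
ft_force: [0.8, 0.7, -1.1]
width: 0.923
gripper_force: 0.0
```

Call:
carry_out(
  steps=[20, 40, 0, 0, 0, -6, 80, 40, 80, 0, 0, 0, -12, 80, 60, 120, 0, 0, 0, -18, 80, 80, 150, 0, 0, 0, -18, 80, 90, 170, -10, 0, 0, -18, 80, 90, 170, -10, 0, 0, -18, 80, 90, 170, -10, 0, 0, -18, 80],
)

```text
time_s: 2.45
ee_pos: [0.489, 0.0078, 0.2924]
ee_rot: [3.142, 0.005, -0.001]
ft_force: [0.6, -0.5, -0.4]
width: 0.921
gripper_force: 0.0
```

Run:
```python
from h import *
s=get_state();c=capture("wrist");print(np.round(c["T_tool_cam"],3),s["ee_pos"],s["ee_rot"]);wristcam(s,c)
cv2.imwrite("pics/w1.png",c["image"][:,:,::-1])
for l,z in(("rail",.008),("bench_stop",.048),("top_roll",.08),("can",.06)):
    for b in box(l,c): e=b[1];print(l,b,np.round(onz(c,(e[0]+e[2])/2,(e[1]+e[3])/2,z),3))
```

```text
[[-0.001 -0.963 -0.271  0.074]
 [ 1.    -0.001 -0.     0.001]
 [ 0.    -0.271  0.963 -0.161]
 [ 0.     0.     0.     1.   ]] [0.48904806 0.00775617 0.292439  ] [ 3.14153407e+00  5.41274220e-03 -8.70293541e-04]
rail (0.8, [293.0, 60.0, 328.0, 189.0]) [0.592 0.013 0.008]
rail (0.51, [280.0, 43.0, 340.0, 122.0]) [0.639 0.013 0.008]
bench_stop (0.78, [274.0, 117.0, 347.0, 153.0]) [0.578 0.012 0.048]
top_roll (0.69, [255.0, 16.0, 351.0, 117.0]) [0.642 0.019 0.08 ]
can (0.58, [297.0, 154.0, 329.0, 186.0]) [0.54  0.009 0.06 ]
```

View pics/w1.png

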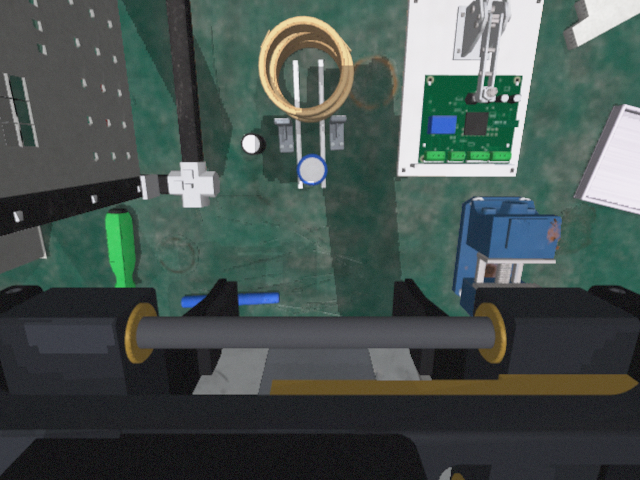

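The wrist view shows the can's top at (312,169), posts at (286,135) and (337,133), and the rail end at about row 188. The small capacitor is at (252,144).

Run:
```python
from h import *
s=get_state();c=capture("wrist");wristcam(s,c)
import rig; print([x for x in dir(rig) if not x.startswith("_")], getattr(rig,"tcp_to_grasp",None))
P=lambda n,u,v,z:print(n,np.round(onz(c,u,v,z)[:2],3))
P("can",312,169,.06);P("railL far",295,62,.008);P("railL near",298,188,.008);P("railR far",321,60,.008);P("railR near",327,187,.008)
P("smallcap",252,144,.03);P("bracketR",218,185,.05);P("postL",286,121,.048);P("postR",337,118,.048);P("roll",307,68,.08)
P("footL",287,152,.004);P("footR",339,149,.004)
im=c["image"][90:210,230:390]; cv2.imwrite("pics/w1c.png",cv2.resize(im[:,:,::-1],(800,600),interpolation=cv2.INTER_CUBIC))
```

```text
['Unreachable', 'capture', 'get_state', 'hand_in', 'look_for', 'tcp_to_grasp'] 0.0187
can [0.542 0.009]
railL far [0.662 0.03 ]
railL near [0.515 0.028]
railR far [ 0.664 -0.001]
railR near [ 0.516 -0.01 ]
smallcap [0.569 0.081]
bracketR [0.523 0.12 ]
postL [0.594 0.038]
postR [ 0.597 -0.019]
roll [0.641 0.014]
footL [0.56  0.042]
footR [ 0.563 -0.024]
```

View pics/w1c.png

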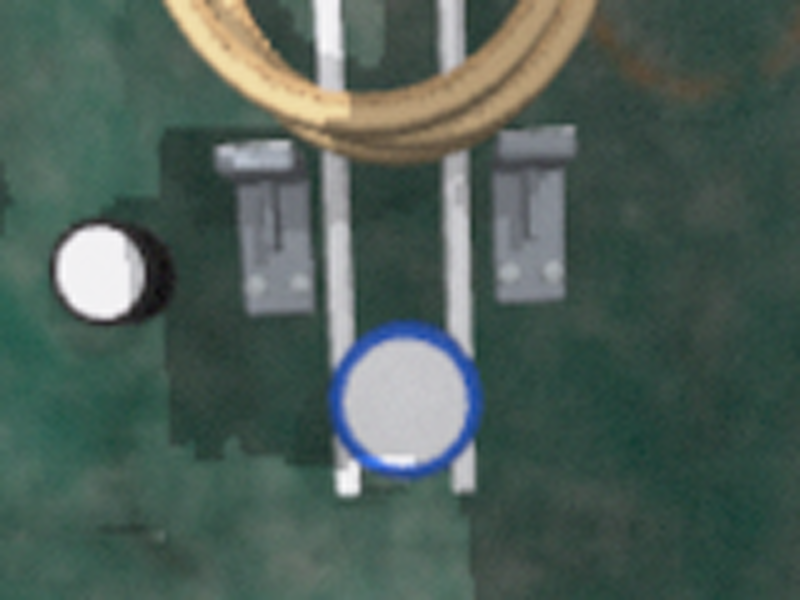

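Call:
carry_out(
  steps=[20, 0, -45, 0, 0, 0, 60, 40, 1, -90, 0, 0, 0, 60, 52, 1, -135, 0, 0, 0, 60, 52, 1, -180, 0, 0, 0, 60, 52, 1, -220, 0, 0, 0, 60, 52, 1, -245, 0, 0, 0, 60, 52, 1, -259, 0, 0, 0, 60, 52, 1, -259, 0, 0, 0, 60],
  grip_force=15,
)

```text
time_s: 3.55
ee_pos: [0.5403, 0.0085, 0.0323]
ee_rot: [-3.142, -0.004, 0.004]
ft_force: [-0.5, 0.2, -0.5]
width: 0.688
gripper_force: 0.0
```

Call:
carry_out(
  steps=[0, 0, 0, 0, 0, 0, 30, 0, 0, 0, 0, 0, 0, 30, 0, 0, 0, 0, 0, 0, 30, 0, 0, 0, 0, 0, 0, 30, 0, 0, 0, 0, 0, 0, 30],
)

```text
time_s: 4.05
ee_pos: [0.5419, 0.0088, 0.0345]
ee_rot: [3.141, 0.004, 0.002]
ft_force: [-1.3, -0.2, 6.4]
width: 0.426
gripper_force: 15.0
```

Call:
carry_out(
  steps=[0, 0, 15, 0, 0, 0, 30, 0, 0, 40, 0, 0, 0, 30, -20, 0, 80, 0, 0, 0, 30, -50, -30, 100, 0, 0, 0, 30, -80, -60, 100, 0, 0, 0, 30, -110, -95, 100, 0, 0, 0, 30, -131, -114, 90, 0, 0, 0, 30, -131, -114, 60, 0, 0, 0, 30, -131, -114, 35, 0, 0, 0, 30, -131, -114, 35, 0, 0, 0, 30],
)

```text
time_s: 5.05
ee_pos: [0.4083, -0.1047, 0.067]
ee_rot: [-3.14, -0.004, 0.006]
ft_force: [0.1, 0.5, 0.4]
width: 0.419
gripper_force: 15.0
```

Call:
carry_out(
  steps=[0, 0, -15, 0, 0, 0, 30, 0, 0, -30, 0, 0, 0, 30, 0, 0, -38, 0, 0, 0, 30, 0, 0, -42, 0, 0, 0, 30, 0, 0, -42, 0, 0, 0, 30],
)

```text
time_s: 5.55
ee_pos: [0.4107, -0.105, 0.0271]
ee_rot: [3.142, 0.005, 0.001]
ft_force: [0.2, -0.6, -0.4]
width: 0.423
gripper_force: 15.0
```

Call:
carry_out(
  steps=[0, 0, -1, 0, 0, 0, 30, 0, 0, -1, 0, 0, 0, 30, 0, 0, -1, 0, 0, 0, 30],
)

```text
time_s: 5.85
ee_pos: [0.4109, -0.1052, 0.0267]
ee_rot: [3.141, 0.004, 0.002]
ft_force: [-2.2, 1.2, 7.8]
width: 0.423
gripper_force: 15.0
```

Call:
carry_out(
  steps=[0, 0, 0, 0, 0, 0, 60, 0, 0, 0, 0, 0, 0, 60, 0, 0, 0, 0, 0, 0, 60, 0, 0, 20, 0, 0, 0, 60, 0, 0, 50, 0, 0, 0, 60, 0, 0, 90, 0, 0, 0, 60, 10, 40, 120, 0, 0, 0, 60, 30, 80, 130, 0, 0, 0, 60, 40, 110, 120, 0, 0, 0, 60, 40, 110, 120, 0, 0, 0, 60],
)

```text
time_s: 6.85
ee_pos: [0.4509, 0.0092, 0.1455]
ee_rot: [-3.14, -0.013, -0.001]
ft_force: [-0.3, -0.6, -0.8]
width: 0.694
gripper_force: 0.0
```

Run:
```python
from h import *
s=get_state();c=capture("wrist");wristcam(s,c)
print(s["ee_pos"],s["ee_rot"])
cv2.imwrite("pics/w2.png",c["image"][:,:,::-1])
for l,z in(("rail",.008),("bench_stop",.048),("top_roll",.08)):
    for b in box(l,c): e=b[1];print(l,b,np.round(onz(c,(e[0]+e[2])/2,(e[1]+e[3])/2,z),3))
for n in("top","side"):
    c=capture(n)
    for b in box("can",c): e=b[1];print(n,b,np.round(onz(c,(e[0]+e[2])/2,(e[1]+e[3])/2,.026),3))
```

```text
[0.4508678  0.00921618 0.14553879] [-3.14009523e+00 -1.34476675e-02 -1.28159357e-03]
rail (0.81, [286.0, 0.0, 334.0, 166.0]) [0.576 0.014 0.008]
bench_stop (0.56, [252.0, 37.0, 371.0, 108.0]) [0.576 0.012 0.048]
top_roll (0.85, [242.0, 0.0, 360.0, 37.0]) [0.598 0.018 0.08 ]
top (0.46, [342.0, 310.0, 353.0, 329.0]) [ 0.406 -0.114  0.026]
side (0.81, [379.0, 288.0, 394.0, 311.0]) [ 0.406 -0.107  0.026]
```

View pics/w2.png

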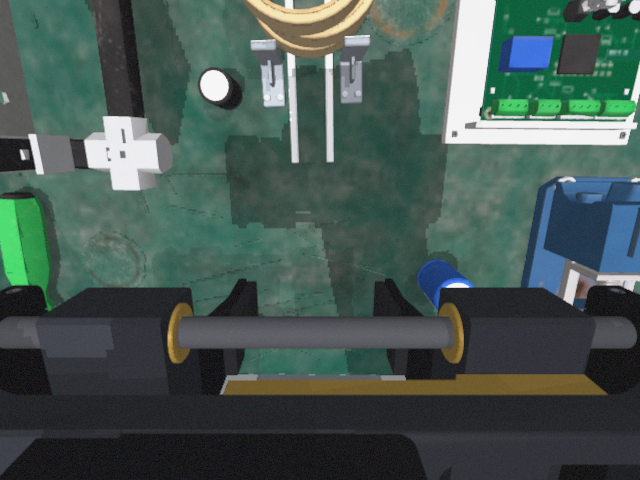

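The can stands upright on the bench at about (440,285). The rail's free end is at row 162, columns 290–334, and the stack is undisturbed.

Run:
```python
from h import *
s=get_state();c=capture("wrist");wristcam(s,c)
g=cv2.cvtColor(c["image"],cv2.COLOR_RGB2GRAY).astype(int)
for v in (60,80,100,120,140,155,160,165):
    m=np.where(g[v,280:345]>150)[0]+280
    if len(m): a,b=onz(c,m[0],v,.008),onz(c,m[-1]+1,v,.008); print(v,m[0],m[-1],np.round(a[:2],4),np.round(b[:2],4),round((a[1]+b[1])/2,4))
for n,u,v,z in(("footL",274,106,.004),("footR",351,101,.004),("postL",264,42,.048),("postR",356,38,.048)):print(n,np.round(onz(c,u,v,z)[:2],4))
```

```text
60 280 344 [0.5918 0.0307] [ 0.5918 -0.0205] 0.0051
80 280 335 [0.5774 0.0311] [ 0.5774 -0.0137] 0.0087
100 281 336 [0.5626 0.0307] [ 0.5626 -0.0147] 0.008
120 282 325 [0.5473 0.0303] [ 0.5473 -0.0059] 0.0122
140 284 325 [0.5316 0.0291] [ 0.5316 -0.0061] 0.0115
155 285 326 [0.5194 0.0285] [ 0.5194 -0.007 ] 0.0108
160 285 325 [0.5153 0.0286] [ 0.5153 -0.0062] 0.0112
footL [0.5585 0.037 ]
footR [ 0.5623 -0.0265]
postL [0.5938 0.0375]
postR [ 0.5962 -0.0244]
```

Call:
carry_out(
  steps=[40, 1, -20, 0, 0, 2, 60, 81, 2, -50, 0, 0, 2, 60, 81, 2, -90, 0, 0, 2, 60, 81, 2, -120, 0, 0, 2, 60, 81, 2, -135, 0, 0, 2, 60, 81, 2, -139, 0, 0, 2, 60, 81, 2, -139, 0, 0, 2, 60],
)

```text
time_s: 8.0
ee_pos: [0.5316, 0.0067, 0.0073]
ee_rot: [3.141, 0.059, 0.001]
ft_force: [-0.1, -0.5, -0.2]
width: 0.689
gripper_force: 0.0
```

Call:
carry_out(
  steps=[0, 2, -2, 0, 0, 0, 60, 0, 2, -4, 0, 0, 0, 60, 0, 2, -4, 0, 0, 0, 60],
)

```text
time_s: 8.3
ee_pos: [0.5316, 0.0088, 0.0032]
ee_rot: [3.141, 0.059, 0.002]
ft_force: [-1.0, -0.3, 0.2]
width: 0.689
gripper_force: 0.0
```

Call:
carry_out(
  steps=[0, 1, 0, 0, 0, 0, 25, 0, 1, 0, 0, 0, 0, 25, 0, 1, 0, 0, 0, 0, 25, 0, 1, 0, 0, 0, 0, 25, 0, 1, 0, 0, 0, 0, 25],
  grip_force=35,
)

```text
time_s: 8.8
ee_pos: [0.5312, 0.0099, 0.0026]
ee_rot: [-3.141, -0.059, -0.0]
ft_force: [-0.5, -0.0, 1.1]
width: 0.403
gripper_force: 34.9
```

Call:
carry_out(
  steps=[-4, 0, 0, 0, 0, 0, 25, -8, 0, 0, 0, 0, 0, 25, -12, -1, 0, 0, 0, 0, 25, -17, -1, 0, 0, 0, 0, 25, -22, -1, 0, 0, 0, 0, 25, -27, -1, 0, 0, 0, 0, 25, -32, -1, 0, 0, 0, 0, 25, -37, -2, 0, 0, 0, 0, 25, -42, -2, 0, 0, 0, 0, 25, -42, -2, 0, 0, 0, 0, 25],
)

```text
time_s: 9.8
ee_pos: [0.4882, 0.0077, 0.0025]
ee_rot: [3.14, 0.059, -0.002]
ft_force: [-3.6, -0.1, 5.3]
width: 0.405
gripper_force: 34.9
```

Run:
```python
from h import *
c=capture("side");print(box("top_roll",c),box("lower_roll",c))
s=get_state();c=capture("wrist");wristcam(s,c);print(s["ee_pos"],s["ft_force"],box("rail",c),box("top_roll",c))
cv2.imwrite("pics/w3.png",c["image"][:,:,::-1])
```

```text
[(0.62, [264.0, 238.0, 291.0, 274.0])] [(0.74, [398.0, 182.0, 482.0, 231.0]), (0.61, [260.0, 251.0, 297.0, 288.0])]
[0.48824903 0.0076801  0.0025467 ] [-5.19509147 -0.4958377   9.01756858] [] []
```

View pics/w3.png

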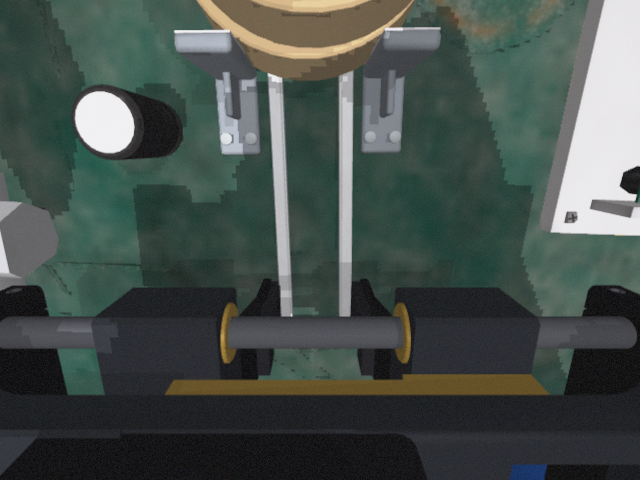

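The rail is moving centrally between the posts, and the posts are holding the stack back. I'll keep drawing.

Call:
carry_out(
  steps=[-4, 0, 0, 0, 0, 0, 25, -8, 0, 0, 0, 0, 0, 25, -12, 0, 0, 0, 0, 0, 25, -16, -1, 0, 0, 0, 0, 25, -20, -1, 0, 0, 0, 0, 25, -25, -1, 0, 0, 0, 0, 25, -31, -1, 0, 0, 0, 0, 25, -37, -2, 0, 0, 0, 0, 25, -43, -2, 0, 0, 0, 0, 25, -43, -2, 0, 0, 0, 0, 25],
)

```text
time_s: 11.1
ee_pos: [0.4452, 0.0056, 0.0026]
ee_rot: [3.14, 0.059, -0.001]
ft_force: [-3.1, 0.9, 5.7]
width: 0.401
gripper_force: 34.9
```

Run:
```python
from h import *
c=capture("side");print(box("top_roll",c),box("lower_roll",c))
for z in (.072,):
  e=box("top_roll",c)[0][1]
s=get_state();c=capture("wrist");wristcam(s,c);print(s["ee_pos"],s["ft_force"],box("rail",c),box("top_roll",c))
cv2.imwrite("pics/w4.png",c["image"][:,:,::-1])
```

```text
[(0.97, [260.0, 242.0, 291.0, 276.0])] [(0.86, [260.0, 251.0, 297.0, 290.0]), (0.19, [266.0, 251.0, 299.0, 280.0])]
[0.44515853 0.00562631 0.00249286] [-5.65597836 -0.74022525  9.46947291] [(0.65, [262.0, 1.0, 355.0, 316.0])] []
```

View pics/w4.png

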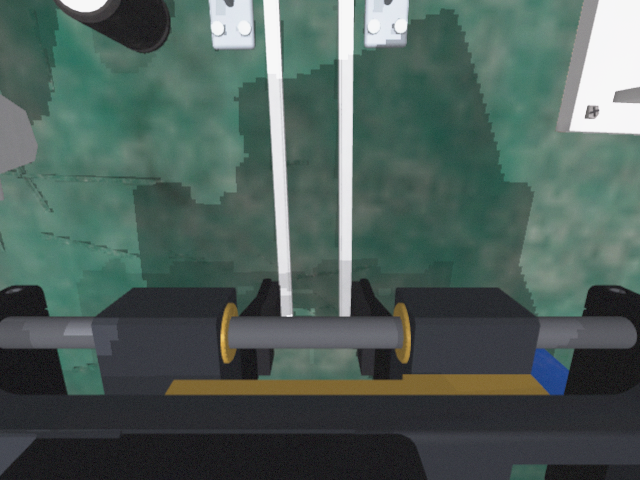

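Call:
carry_out(
  steps=[0, 0, 0, 0, 0, 0, 60, 0, 0, 0, 0, 0, 0, 60, 0, 0, 0, 0, 0, 0, 60, 15, 1, 3, 0, 0, 0, 60, 35, 2, 3, 0, 0, 0, 60, 55, 3, 2, 0, 0, 0, 60, 59, 3, 1, 0, 0, 0, 60, 59, 3, 0, 0, 0, 0, 60, 59, 3, 0, 0, 0, 0, 60],
)

```text
time_s: 12.35
ee_pos: [0.504, 0.0089, 0.0021]
ee_rot: [3.141, 0.059, -0.002]
ft_force: [0.0, 0.8, 0.2]
width: 0.69
gripper_force: 0.0
```

Run:
```python
from h import *
s=get_state();print(np.round(s["joint_pos"],2),s["ee_pos"],s["ft_force"])
c=capture("wrist");wristcam(s,c);print(box("rail",c))
cv2.imwrite("pics/w5.png",c["image"][:,:,::-1])
c=capture("top");print(box("rail",c),box("top_roll",c))
for e in box("tray",c)[:1]:print(e)
g=cv2.inRange(c["image"][210:320,415:540],(170,170,170),(255,255,255))
n,l,st,ce=cv2.connectedComponentsWithStats(g);i=1+st[1:,4].argmax()
pts=np.argwhere(l==i)[:,::-1].astype(np.float32)+[415,210]
bx=cv2.boxPoints(cv2.minAreaRect(pts.astype(np.float32)));w=np.array([onz(c,*p,.0185)[:2] for p in bx]);print(np.round(w,3),w.mean(0))
```

```text
[ 0.57  0.43 -0.77  1.96  0.38  0.9  -1.94] [0.50404799 0.00889519 0.00207649] [0.00525724 0.7504381  0.24616873]
[(0.73, [191.0, 0.0, 451.0, 108.0]), (0.65, [270.0, 149.0, 355.0, 382.0])]
[(0.59, [271.0, 205.0, 309.0, 245.0])] [(0.59, [277.0, 206.0, 310.0, 242.0])]
(0.74, [435.0, 234.0, 522.0, 297.0])
[[ 0.502 -0.329]
 [ 0.619 -0.358]
 [ 0.572 -0.559]
 [ 0.455 -0.529]] [ 0.53713968 -0.44349689]
```

View pics/w5.png

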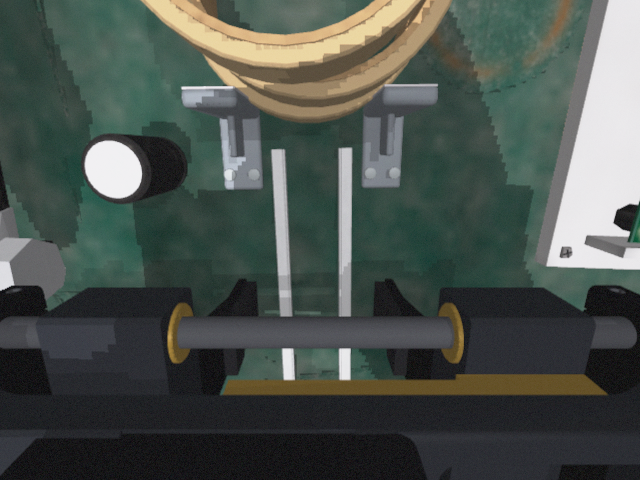

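The rail's far end is at (312,150), clear in front of the posts. The stack sits neatly behind them. Now I'll grip the rail at its middle.

Call:
carry_out(
  steps=[0, 1, 0, 0, 0, 0, 25, 0, 1, 0, 0, 0, 0, 25, 0, 1, 0, 0, 0, 0, 25, 0, 1, 0, 0, 0, 0, 25, -10, 1, 5, 0, 0, 0, 25, -15, 1, 25, 0, 0, 0, 25, -15, 1, 60, 0, 0, 0, 25, -15, 1, 100, 0, 0, 0, 25, -15, 1, 140, 0, 0, 0, 25, -15, 1, 160, 0, 0, 0, 25],
)

```text
time_s: 13.65
ee_pos: [0.4906, 0.0103, 0.1658]
ee_rot: [3.14, 0.06, 0.005]
ft_force: [0.3, -0.2, -0.9]
width: 0.407
gripper_force: 34.9
```

Call:
carry_out(
  steps=[0, -40, 0, 0, 0, 7.5, 25, 0, -80, 0, 0, 0, 15, 25, 5, -120, 0, 0, 0, 22.5, 25, 10, -160, 0, 0, 0, 30, 25, 15, -205, 0, 0, 0, 37.5, 25, 20, -250, 0, 0, 0, 45, 25, 25, -295, 0, 0, 0, 52.5, 25, 30, -340, 0, 0, 0, 60, 25, 40, -385, 0, 0, 0, 67.5, 25, 46, -425, 0, 0, 0, 75, 25],
)

```text
time_s: 14.65
ee_pos: [0.5356, -0.4171, 0.1626]
ee_rot: [-2.451, -1.965, 0.0]
ft_force: [0.3, -0.0, -0.4]
width: 0.405
gripper_force: 34.9
```

Run:
```python
from h import *
s=get_state();print(s["time_s"],np.round(s["joint_pos"],2),s["ee_pos"],s["ee_rot"],s["width"])
c=capture("top")
cv2.imwrite("pics/t2.png",cv2.resize(c["image"][170:350,260:560,::-1],(800,480)))
c=capture("side");print(box("rail",c),box("tray",c),box("can",c))
```

```text
14.65 [ 1.11  0.6  -0.78  1.35  0.42  1.36  0.12] [ 0.53558497 -0.41713141  0.16260443] [-2.45126841e+00 -1.96454758e+00  1.29556520e-05] 0.4048027571296154
[(0.69, [422.0, 155.0, 463.0, 172.0])] [(0.66, [395.0, 172.0, 482.0, 234.0]), (0.57, [259.0, 240.0, 294.0, 276.0])] [(0.92, [380.0, 287.0, 396.0, 311.0])]
```

View pics/t2.png

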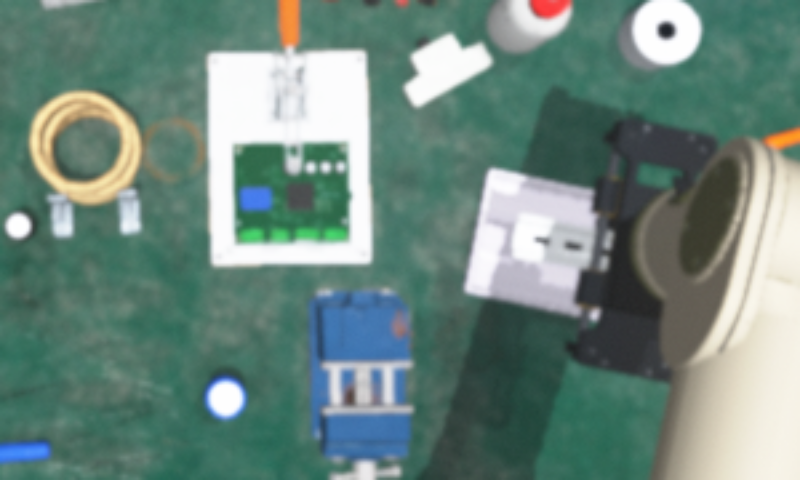

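The gripper holds the rail over the tray, aligned with it. The can at (225,398) and the stack at (85,148) are undisturbed. Next I'll centre the rail and lower it.

Call:
carry_out(
  steps=[0, -15, 0, 0, 0, 0, 25, 0, -27, -30, 0, 0, 0, 25, 0, -27, -70, 0, 0, 0, 25, 0, -27, -105, 0, 0, 0, 25, 0, -27, -130, 0, 0, 0, 25, 0, -27, -145, 0, 0, 0, 25, 0, -27, -152, 0, 0, 0, 25, 0, -27, -155, 0, 0, 0, 25, 0, -27, -155, 0, 0, 0, 25],
)

```text
time_s: 15.8
ee_pos: [0.5367, -0.4425, 0.0086]
ee_rot: [2.455, 1.958, 0.0]
ft_force: [0.5, -0.0, -0.4]
width: 0.405
gripper_force: 34.9
```

Call:
carry_out(
  steps=[0, 0, -2, 0, 0, 0, 25, 0, 0, -3, 0, 0, 0, 25, 0, 0, -3, 0, 0, 0, 25],
)

```text
time_s: 16.1
ee_pos: [0.5367, -0.4426, 0.0057]
ee_rot: [2.455, 1.958, 0.0]
ft_force: [-1.1, 0.5, 4.6]
width: 0.402
gripper_force: 34.9
```

Contact with the floor: release and rise.

Call:
carry_out(
  steps=[0, 0, 0, 0, 0, 0, 52, 0, 0, 0, 0, 0, 0, 52, 0, 0, 0, 0, 0, 0, 52, 0, 0, 20, 0, 0, 0, 52, 0, 0, 60, 0, 0, 0, 52, 0, 0, 100, 0, 0, 0, 52, 0, 0, 145, 0, 0, 0, 52, -20, 0, 185, 0, 0, 0, 52, -40, 0, 200, 0, 0, 0, 52, -40, 0, 200, 0, 0, 0, 52],
)

```text
time_s: 17.1
ee_pos: [0.4954, -0.4438, 0.2095]
ee_rot: [2.454, 1.952, -0.001]
ft_force: [0.7, -0.9, -0.3]
width: 0.599
gripper_force: 0.0
```

Run:
```python
from h import *
s=get_state();c=capture("side");print(s["time_s"],s["ee_pos"],box("top_roll",c),box("can",c),box("rail",c))
cv2.imwrite("pics/s2.png",cv2.resize(c["image"][130:340,230:510,::-1],(800,600)))
```

```text
17.1 [ 0.4954287  -0.44381006  0.20953502] [(0.61, [262.0, 240.0, 294.0, 275.0])] [] [(0.57, [411.0, 186.0, 466.0, 215.0])]
```

View pics/s2.png

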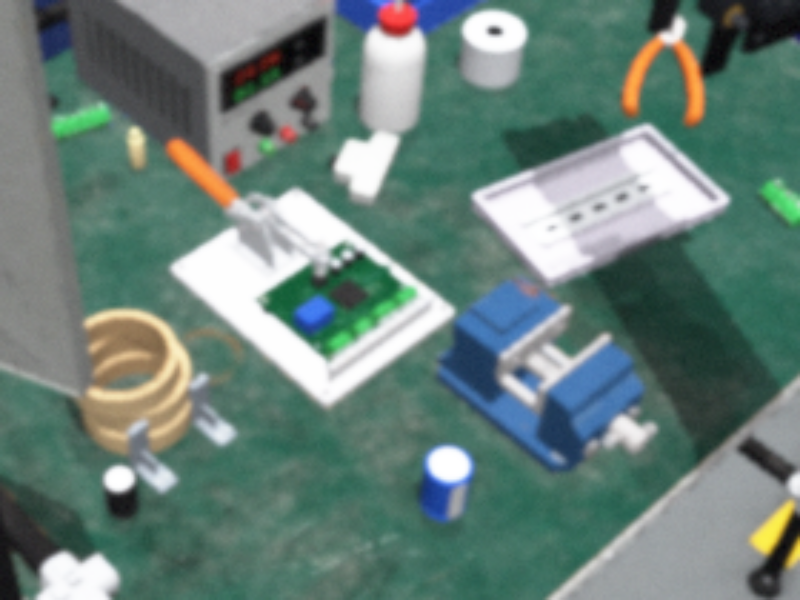

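The rail lies centred and flat in the tray at about (600,205). The stack is neat behind the posts at (138,380), and the can stands upright at (447,483).

```bash
python3 -c "
from rig import *
print(hand_in())"
```

```text
the job is handed in; nothing more can be done
None
```

I handed the job in at about 17 s: the last camera view shows the capacitor upright on the bench, the three rolls in a neat pile behind the posts, and the rail flat and released in the tray. The hand-in gave no verdict.

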